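# Free a locked sample tube and hold it slanted

### The job

The blue-capped sample tube is locked in the hold-down stand: swing the red-handled lever up off its cap until the lever stands upright or leans back, and leave it there. Then draw the tube straight up until its foot is clear of the bore, and only then lean it to a slant of about 45 degrees, cap end uppermost, for inspection. Finish while still holding the tube still at that slant, its foot at least 10 cm above the worktop and touching nothing but the gripper, with the bottle, vial and dish standing nearby left where they are.

Things in the scene. Friction and masses are not known exactly. Their poses are not given: they have to be found in the camera images.
- stand: Fixed hold-down stand: aluminium base plate 190 x 96 x 12 mm, a grey bored block 50 x 50 mm whose top is 87 mm above the worktop, and 95 mm behind the bore a thin column with a blue fork head (34 x 36 mm, top at 171 mm) that carries the lever. Origin on the worktop under the bore's axis; its x axis points from the bore to the column, z up; the base plate reaches from x = -57 to +133 mm. The stand is placed so that its x axis points roughly to the robot's left.
- lever (a joint): Angle of the hold-down lever on the stand's head, rad: 0 = lying level over the tube's cap, pointing to the stand's -x; it grows as the free end is raised; 1.57 = upright, 1.85 = leaning back on its stop. It starts between 0 and 0.3. A light friction hinge (about 1 N at the handle) that stays where it is left.
- lever_pivot (a point): The lever's pivot: 95 mm from the bore's axis along the stand's +x, 155 mm above the worktop; the pivot axis is the stand's y axis.
- lever_handle (a point): Middle of the red cross handle at the lever's free end, 125 mm from the pivot. The handle is a straight round bar of 10 mm diameter parallel to the stand's y axis, 65 mm long to either side of this point; the lever's arm (12 mm wide, a 15 mm steel collar at the handle's middle) leaves each side free to grip 20 to 60 mm from the middle. At lever angle 0 it lies 30 mm beyond the bore's axis on the -x side of the stand.
- bore_mouth (a point): Centre of the bore's mouth, at the top of the grey block, 87 mm above the worktop. The bore is vertical, 18.5 mm wide and 65 mm deep.
- tube: Loose capped sample tube, blue cap, 118 mm long: body 16 mm in diameter, cap 19 mm in diameter over the top 14 mm. About 30 g. Origin at the centre of its foot, z axis along the tube towards the cap. At the start it stands in the bore, its foot 22 mm and its cap's top 140 mm above the worktop, the cap's lower edge 39 mm above the bore's mouth.
- bottle: Bystander: loose clear bottle with a blue cap, 56 mm diameter, 105 mm tall, standing upright; origin at the centre of its underside.
- vial: Bystander: loose clear vial with a white cap, 24 mm diameter, 76 mm tall, standing upright; origin at the centre of its underside.
- dish: Bystander: loose clear petri dish, 89 mm diameter, 14 mm high, lying flat; origin at the centre of its underside.

How it is judged:
By the outcome, as a careful person would: the job done as asked, in the order asked, and still so for the second after the job is handed in, while the arm keeps its last pose, push and grip.
It also fails if it takes over 48 s, if anything falls off the work surface, if the arm or the gripper's body presses on something with over 40 N, if the wrist force passes 120 N, or if a joint passes its speed limit or range.

### The arm

A 6-joint arm with a two-finger parallel gripper is mounted at the origin on the work surface; the furniture and walls round the work are solid. World frame = base frame: x ahead of the robot, y to its left, z up, the work surface at z = 0. Lengths are in mm, angles in rad, forces in N, time in s.
With the tool pointing down it reaches from about 300 to 875 mm from the base axis. Payload 4.2 kg.
Tool frame: the origin (TCP) lies at the very end of the fingers, on their centre line; the grasp point (between the pads) lies 19 mm behind it; z points along the fingers, y is the line along which they close (so a half turn about z gives the same grasp; the last joint's range is limited). The gripper opens to 85 mm and grips with 20 to 120 N. Pads are 22 mm wide; open, the fingers measure 114 mm over their backs; the gripper's body (76 mm by 85 mm) begins 54 mm behind the grasp point. The pads swing forward as they close: fully open they stand 13 mm farther back than shut.
Start: joints at [1.16, 0.32, 1.565, -0, 1.257, -0.02], TCP at [219.037, 531.662, 231.338] pointing down, gripper open.
Joint ranges: [-3.11, 3.11], [-0.84, 2.01], [0.21, 2.61], [-1.34, 4.49], [0.05, 2.63], [-2.56, 2.56]. Speed limits (rad/s): [2.57, 2.57, 3.14, 3.14, 3.14, 3.14].

### API

Orientations are given as a rotation vector (axis times angle).
In Python, from station import manip gives the robot as it stands.
- The arm moves only by the tool send_rows, never from a script. Its argument "commands" is text: rows parted by semicolons, each of 7 numbers parted by spaces: the turn, a rotation vector about the tool's x, y, z in degrees, then the shift along the tool's x, y, z in m, then the opening, from 0 (shut) to 1 (fully open). A call has 1 to 5 rows; each row shifts and turns the commanded pose from where the row before left it, along the tool's axes as they then stand; what a row does not reach is not made up. A row lasts 1/8 s, in which the tool goes at most 62.5 mm and 10.7 degrees, less where a joint would pass 70% of its speed; a pose out of reach is approached as far as the arm can. A call is refused whole if a number of a shift passes 0.0625 or a number of a turn 10.7, either way. A call with a gripper value outside its range is refused whole. The fingers move at their own pace and stop on an object; the grip force is fixed at half the most. Time passes only in rows, so rows that do not move let the fingers close. It gives the time, the measured TCP pose, the force, the opening and the grip force at its end, in the units of the state.
- manip.get_obs(): the state, without advancing time (a new reading comes with each control period).
- manip.capture(name): name is "scene" or "top" or "wrist"; returns a dict with "image" (384x512x3 uint8, red, green, blue), "z_map" (384x512 float32, mm along the optical axis (not along the pixel's ray), 0 where there is no reading), "mtx" (3x3 intrinsics, pixels), "world_to_cam" (4x4, takes a point from world to camera coordinates). Camera axes: x right, y up, looking along -z (the intrinsics and any distortion apply to the point x, -y, -z); pixel columns grow to the right and rows downward; lengths in mm; the calibration is good to about 2 mm. A picture is of the moment at which its call begins.
- manip.close_job(): hands the job in; it is judged then, once.
The state is a dict: "t": time; "joint_pos": joint angles; "dq": joint speeds; "joint_efforts": joint torques, N m; "ee_pos": TCP position; "tool_rot": TCP orientation; "contact_force": force on the tool from outside, world axes, zero at the start; "ft_torque": the same for the moment, N m; "width": finger opening in mm; "grasp_force": force on a finger pad.
Only numpy, scipy, OpenCV 4.12 (cv2) and the standard library are available. Lean on these libraries where they do the work, as an engineer would, in place of code of your own. Each camera call takes 0.05 s, during which the arm holds its last target. There are 200 camera calls.

## Working session

There is one attempt and no reset: what is moved stays moved. The work goes in short steps, Python scripts to look and compute and a tool call to move; the robot and the scene stay as the last step left them, time stands still between calls to the robot, and variables do not carry over. Pictures are saved under pics/ and viewed, at most 10 in all, crops included, and the job is handed in when it is done.

Besides the shell and the picture viewer there is one more tool, called after "Emit:" as name(argument=value, ...) on one line, values as JSON. send_rows: Moves the arm, as the interface text tells. Its arguments: {"type":"object","properties":{"commands":{"type":"string"}},"required":["commands"]}

```bash
mkdir -p pics; ls; cat > h.py <<'E'
import numpy as np, cv2
from station import manip
from scipy.spatial.transform import Rotation as R
def cap(n,save=None):
    c=manip.capture(n)
    if save: cv2.imwrite('pics/'+save,c['image'][:,:,::-1])
    return c
def pts(c):
    z=c['z_map']; K=c['mtx']; v,u=np.mgrid[:z.shape[0],:z.shape[1]]
    P=np.stack([(u-K[0,2])/K[0,0]*z,-(v-K[1,2])/K[1,1]*z,-z,np.ones_like(z)],-1)
    W=P@np.linalg.inv(c['world_to_cam']).T
    W=W[...,:3]; W[z==0]=np.nan
    return W
def proj(c,p):
    q=c['world_to_cam']@np.append(p,1); K=c['mtx']
    return K[0,0]*q[0]/-q[2]+K[0,2], K[1,1]*-q[1]/-q[2]+K[1,2]
E
python3 - <<'E'
from h import *
a=cap('scene');b=cap('top')
im=np.hstack([a['image'],b['image']])
cv2.imwrite('pics/a.png',cv2.resize(a['image'],(800,600))[:,:,::-1]);cv2.imwrite('pics/b.png',cv2.resize(b['image'],(800,600))[:,:,::-1])
o=manip.get_obs();print(o)
for c in(a,b):
    W=pts(c);hsv=cv2.cvtColor(c['image'],cv2.COLOR_RGB2HSV)
    red=((hsv[...,0]<8)|(hsv[...,0]>172))&(hsv[...,1]>130)&(hsv[...,2]>60)
    blue=(abs(hsv[...,0].astype(int)-110)<14)&(hsv[...,1]>110)&(hsv[...,2]>50)
    for nme,m in(('red',red),('blue',blue)):
        n,l,s,cen=cv2.connectedComponentsWithStats(m.astype(np.uint8))
        for i in range(1,n):
            if s[i,4]>15:print(nme,s[i],cen[i].round(1),np.nanmedian(W[l==i],0).round(1),np.nanmin(W[l==i],0).round(),np.nanmax(W[l==i],0).round())
E
```

```text
pics
{'t': 0.1, 'joint_pos': array([ 1.15998228e+00,  3.20199417e-01,  1.56556820e+00,  1.63088328e-05,
        1.25742187e+00, -2.00110914e-02]), 'dq': array([-2.01180066e-04, -1.51632900e-03, -3.29325753e-03,  2.04800042e-03,
        9.28321982e-04, -6.52108693e-05]), 'joint_efforts': array([ 3.02320426e-03, -4.16399932e+01, -2.34704912e+01,  1.05613910e-04,
        4.88917110e-03,  1.58011392e-05]), 'ee_pos': array([218.85959003, 531.24194762, 230.57841292]), 'tool_rot': array([-6.09911222e-01, -3.08145535e+00,  2.44484210e-03]), 'contact_force': array([-0.57393038, -0.2871071 ,  0.21490583]), 'ft_torque': array([ 0.04401793, -0.01396863, -0.00773963]), 'grasp_force': 0.0, 'width': 85.48851603270029}
red [279 204  21   6  63] [289.6 206.6] [471.9 -55.1 164.6] [439. -59. 159.] [496. -48. 168.]
red [251 208  22   6  72] [261.7 210.6] [398. -49. 164.] [367. -55.   3.] [435. 127. 168.]
blue [  7 117  36  33 837] [ 24.5 132.5] [  69.8 -579.   772.5] [  61. -583.  762.] [  78. -565.  775.]
blue [235 147  12  13 117] [240.5 152.8] [436.  302.3 102.7] [419. 289.  81.] [458. 330. 108.]
blu
[... 649 characters left out ...]
.] [ 183. -509.  121.]
blue [72 33 28 22 53] [85.5 43.8] [863.4 550.1 133.7] [833. 517.  54.] [867. 563. 195.]
blue [94 33  8 13 22] [97.3 38.5] [865.2 502.2 159.8] [861. 497. 120.] [872. 508. 184.]
blue [239 173  12  14  87] [244.6 179.4] [442.9  74.6 162. ] [423.  59. 128.] [458.  92. 176.]
blue [159 176  15  14 168] [165.7 182.4] [440.9 313.7 103.3] [420. 293.  -3.] [460. 356. 111.]
blue [473 186  17  14 186] [481.  192.5] [ 390.2 -623.9  135.6] [ 371. -649.  118.] [ 410. -605.  142.]
blue [477 313  35  21 538] [494.5 324.1] [ -11.1 -672.5   82.1] [ -41. -752.    6.] [  91. -427.  509.]
blue [405 351  10   6  45] [410.  353.6] [  -3.5 -318.7  339.9] [ -14. -329.  321.] [   5. -311.  344.]
```

View pics/a.png

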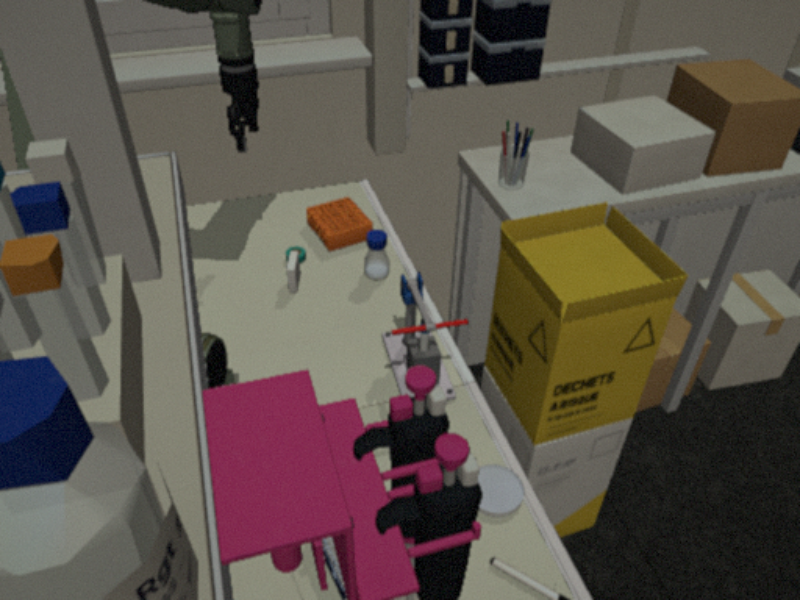

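View pics/b.png

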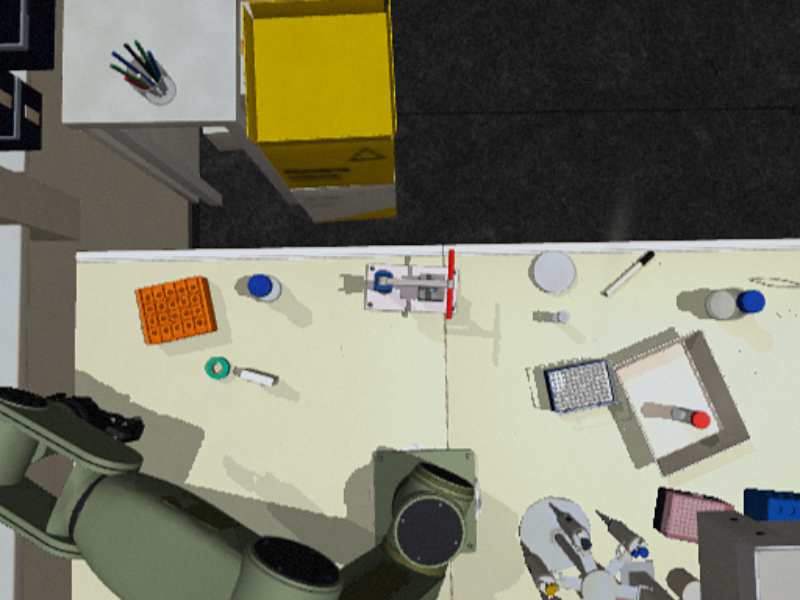

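The scene view shows the stand, with its red handle near (430,325). The bottle is at (376,255) and the dish at (497,490). The top view shows the handle at (450,285), the head at (382,282), the bottle at (260,287), the dish at (553,270) and the vial at (560,317). Next I'll move above the near half of the handle.

Emit:
send_rows(commands="0 0 -9.5 0 0 -0.03 1; 0 0 -9.5 0 0 -0.03 1; 0 0 0 -0.021 -0.057 0 1; 0 0 0 -0.021 -0.057 0 1; 0 0 0 -0.021 -0.057 0 1")

```text
t: 0.72
ee_pos: [271.9, 355.4, 290.9]
tool_rot: [0.091, 3.14, -0.001]
contact_force: [-0.1, 0.1, 0.3]
width: 85.7
grasp_force: 0.0
```

Emit:
send_rows(commands="0 0 0 -0.021 -0.057 0 1; 0 0 0 -0.021 -0.057 0 1; 0 0 0 -0.021 -0.057 0 1; 0 0 0 -0.021 -0.057 0 1; 0 0 0 -0.021 -0.057 0 1")

```text
t: 1.35
ee_pos: [359.7, 64.7, 291.2]
tool_rot: [0.092, 3.14, 0.0]
contact_force: [0.6, 1.1, 0.1]
width: 85.5
grasp_force: 0.0
```

Emit:
send_rows(commands="0 0 0 -0.021 -0.057 0 0.7; 0 0 0 -0.021 -0.057 0 0.7; 0 0 0 0 0 0 0.7; 0 0 0 0 0 0 0.7")

```text
t: 1.85
ee_pos: [394.5, -49.5, 290.9]
tool_rot: [-0.094, -3.139, -0.001]
contact_force: [0.1, -0.3, -0.2]
width: 59.8
grasp_force: 0.0
```

```bash
python3 - <<'E'
from h import *
c=cap('wrist');cv2.imwrite('pics/c.png',cv2.resize(c['image'],(800,600))[:,:,::-1])
o=manip.get_obs();print({k:np.round(o[k],3) for k in('t','joint_pos','ee_pos','tool_rot','width','contact_force')});print(R.from_rotvec(o['tool_rot']).as_matrix().round(3))
W=pts(c);hsv=cv2.cvtColor(c['image'],cv2.COLOR_RGB2HSV)
red=((hsv[...,0]<8)|(hsv[...,0]>172))&(hsv[...,1]>130)&(hsv[...,2]>60)
blue=(abs(hsv[...,0].astype(int)-110)<14)&(hsv[...,1]>110)&(hsv[...,2]>50)
for nme,m in(('red',red),('blue',blue)):
    n,l,s,cen=cv2.connectedComponentsWithStats(m.astype(np.uint8))
    for i in range(1,n):
        if s[i,4]>30:print(nme,s[i],cen[i].round(1),np.nanmedian(W[l==i],0).round(1),np.nanpercentile(W[l==i],3,0).round(),np.nanpercentile(W[l==i],97,0).round())
E
```

```text
{'t': np.float64(1.9), 'joint_pos': array([-1.530e-01, -3.000e-03,  1.812e+00,  1.000e-03,  1.334e+00,
       -1.665e+00]), 'ee_pos': array([394.473, -48.876, 291.035]), 'tool_rot': array([-9.200e-02, -3.139e+00, -1.000e-03]), 'width': np.float64(59.97), 'contact_force': array([-0.023,  0.342,  0.118])}
[[-0.998  0.058 -0.001]
 [ 0.058  0.998  0.001]
 [ 0.001  0.001 -1.   ]]
red [253 154  12  61 593] [258.4 183.9] [394.1 -46.3 163.4] [368. -51. 161.] [422. -41. 165.]
red [253 231  10  52 502] [257.6 256.7] [468.2 -51.3 163.3] [442. -57. 160.] [494. -46. 165.]
blue [358 194  48  20 638] [379.1 204.7] [423.4  68.7 147.4] [421.  59. 126.] [435.  87. 170.]
blue [278 203  17  11 120] [285.4 207.5] [427.2 -20.4 137.6] [424. -27. 129.] [432. -12. 147.]
blue [360 227  43  15 370] [382.6 234.7] [451.9  69.9 165.5] [450.  61. 140.] [456.  85. 170.]
```

View pics/c.png

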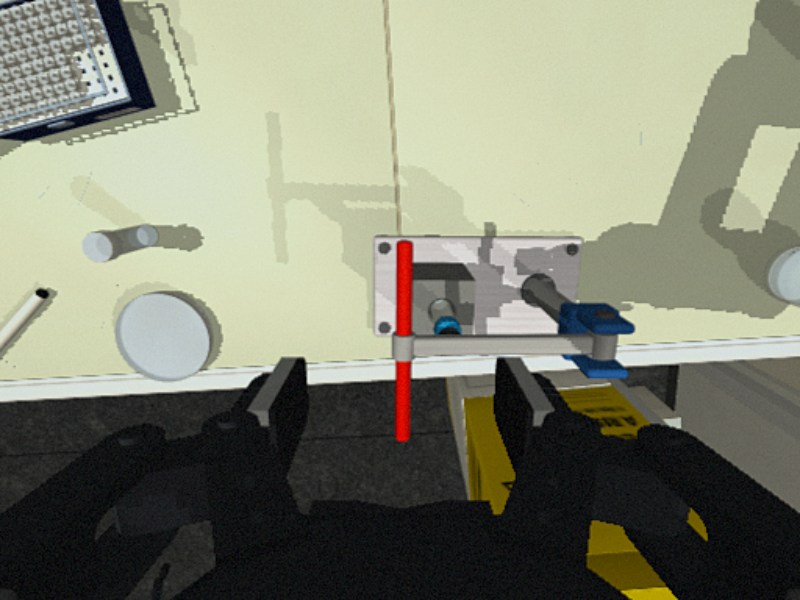

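The wrist view shows the handle running from (404,243) to (403,440), the arm going to the blue fork at (595,340), and the tube cap at (446,325). The vial is at (120,242) and the dish at (165,335). From this the handle middle is about (431.5,-49,159), the pivot about (439.5,76,155) and the bore about (433,-19). Next I'll descend onto the near half of the handle.

Emit:
send_rows(commands="0 0 -0.5 0.003 0.0025 0.05 0.7; 0 0 0 0 0 0.05 0.7; 0 0 0 0 0 0.035 0.7; 0 0 0 0 0 0.016 0.7; 0 0 0 0 0 0 0.7")

```text
t: 2.52
ee_pos: [391.0, -45.4, 139.5]
tool_rot: [-0.074, -3.138, -0.001]
contact_force: [0.2, -0.2, 0.2]
width: 59.9
grasp_force: 0.0
```

Emit:
send_rows(commands="0 0 0 0 0 0 0; 0 0 0 0 0 0 0; 0 0 0 0 0 0 0; 0 0 0 0 0 0 0; 0 0 0 0 0 0 0")

```text
t: 3.15
ee_pos: [392.6, -47.4, 140.6]
tool_rot: [0.08, 3.139, -0.001]
contact_force: [0.0, -3.2, 0.6]
width: 7.7
grasp_force: 58.4
```

Emit:
send_rows(commands="0 0 0 0 0.0015 -0.0152 0; 0 0 0 0 0.0034 -0.0149 0; 0 0 0 0 0.0052 -0.0144 0; 0 0 0 0 0.0069 -0.0137 0; 0 0 0 0 0 0 0")

```text
t: 3.78
ee_pos: [393.7, -31.2, 199.5]
tool_rot: [0.077, 3.138, -0.005]
contact_force: [1.2, -7.4, 2.8]
width: 8.1
grasp_force: 59.2
```

Emit:
send_rows(commands="0 0 0 -0.0003 0.0085 -0.0127 0; 0 0 0 -0.0003 0.01 -0.0116 0; 0 0 0 -0.0003 0.0113 -0.0103 0; 0 0 0 -0.0003 0.0125 -0.0088 0; 0 0 0 0 0 0 0")

```text
t: 4.4
ee_pos: [396.5, 9.6, 244.8]
tool_rot: [0.077, 3.138, -0.011]
contact_force: [-5.7, -12.2, 20.0]
width: 8.1
grasp_force: 59.6
```

Emit:
send_rows(commands="0 0 0 -0.0003 0.0135 -0.0072 0; 0 0 0 -0.0003 0.0143 -0.0055 0; 0 0 0 -0.0003 0.0148 -0.0038 0; 0 0 0 -0.0003 0.0152 -0.0019 0; 0 0 0 0 0 0 0")

```text
t: 5.03
ee_pos: [400.7, 70.4, 262.5]
tool_rot: [0.078, 3.138, 0.001]
contact_force: [-3.4, -1.4, 15.7]
width: 8.0
grasp_force: 62.6
```

Emit:
send_rows(commands="0 0 0 -0.0003 0.0153 -0.001 0; 0 0 0 -0.0003 0.0152 0.0012 0; 0 0 0 0 0.002 -0.001 0; 0 0 0 0 0 0 0")

```text
t: 5.52
ee_pos: [402.6, 102.3, 260.2]
tool_rot: [-0.078, -3.14, 0.0]
contact_force: [2.8, -1.6, -2.9]
width: 8.0
grasp_force: 60.8
```

Emit:
send_rows(commands="0 0 0 0 0 0 0.5; 0 0 0 0 0 0 0.5; 0 0 0 0 0 0 0.5; 0 0 0 0 0 -0.02 0.5; 0 0 0 0 0 -0.03 0.5")

```text
t: 6.15
ee_pos: [402.0, 102.1, 311.1]
tool_rot: [-0.079, -3.138, 0.0]
contact_force: [0.2, 1.4, 0.0]
width: 43.0
grasp_force: 0.0
```

Emit:
send_rows(commands="0 0 0 0 -0.05 -0.03 0.5; 0 0 0 -0.02 -0.05 0 0.5; 0 0 0 -0.015 -0.02 0 0.5; 0 0 0 0 0 0 0.5; 0 0 0 0 0 0 0.5")

```text
t: 6.78
ee_pos: [431.1, -18.9, 341.0]
tool_rot: [-0.079, -3.14, -0.001]
contact_force: [0.5, 0.2, -0.3]
width: 42.9
grasp_force: 0.0
```

```bash
python3 - <<'E'
from h import *
o=manip.get_obs();print({k:np.round(o[k],3) for k in('t','joint_pos','ee_pos','tool_rot','width','contact_force')})
c=cap('wrist');cv2.imwrite('pics/d.png',cv2.resize(c['image'],(800,600))[:,:,::-1])
for c in(c,cap('top'),cap('scene')):
  W=pts(c);hsv=cv2.cvtColor(c['image'],cv2.COLOR_RGB2HSV)
  red=((hsv[...,0]<8)|(hsv[...,0]>172))&(hsv[...,1]>130)&(hsv[...,2]>60)
  blue=(abs(hsv[...,0].astype(int)-107)<17)&(hsv[...,1]>110)&(hsv[...,2]>40)
  for nme,m in(('red',red),('blue',blue)):
    n,l,s,cen=cv2.connectedComponentsWithStats(m.astype(np.uint8))
    for i in range(1,n):
        w=np.nanmedian(W[l==i],0)
        if s[i,4]>15 and 300<w[0]<600 and abs(w[1])<400:print(nme,s[i],cen[i].round(1),w.round(1),np.nanpercentile(W[l==i],3,0).round(),np.nanpercentile(W[l==i],97,0).round())
E
```

```text
{'t': np.float64(6.775), 'joint_pos': array([-7.100e-02,  3.400e-02,  1.651e+00,  1.000e-03,  1.458e+00,
       -1.592e+00]), 'ee_pos': array([431.067, -18.907, 340.993]), 'tool_rot': array([-7.90e-02, -3.14e+00, -1.00e-03]), 'width': np.float64(42.91), 'contact_force': array([ 0.486,  0.224, -0.277])}
red [ 415  120   29   83 1294] [428.8 160. ] [403.6 101.  280.1] [379.  97. 275.] [432. 107. 282.]
red [404 223  22  53 703] [414.3 247.9] [468.   96.7 280.2] [451.  93. 275.] [487. 102. 282.]
blue [487 141  25  34 670] [500.9 157.2] [439.6 299.6  97.3] [421. 295.  79.] [459. 309. 104.]
blue [319 156  38  38 788] [333.9 173.7] [437.4  66.7 150.9] [422.  59. 127.] [456.  86. 170.]
blue [248 163  15  16 197] [255.1 170.5] [432.8 -19.1 138.1] [425. -27. 132.] [442. -11. 140.]
red [233 150   4  22  76] [234.6 160.9] [477.4  96.2 281.4] [452.  93. 277.] [506. 101. 285.]
red [231 178   5  22  75] [233.1 188.3] [407.2 102.  281.3] [379.  97. 277.] [433. 107. 285.]
blue [239 173  12  14  87] [245.7 180.5] [434.9  70.  147. ] [423.  59. 131.] [454.  89. 174.]
blue [159 176  15  14 164] [165.7 182.3] [440.9 314.2 103.9] [423. 295.  94.] [459. 332. 108.]
red [239 139  21   5  54] [249.1 141. ] [405.2  99.6 280.8] [380.  95. 278.] [430. 104. 284.]
blue [235 148  12  12 111] [240.5 152.9] [435.7 302.2 103.1] [421. 292.  84.] [454. 326. 108.]
blue [257 175  13  20 149] [262.8 186.6] [433.8  62.3 142.7] [421.  56. 126.] [452.  78. 173.]
blue [269 206   6   7  35] [271.4 209.1] [431.3 -24.6 139.9] [425. -30. 132.] [437. -14. 142.]
```

View pics/d.png

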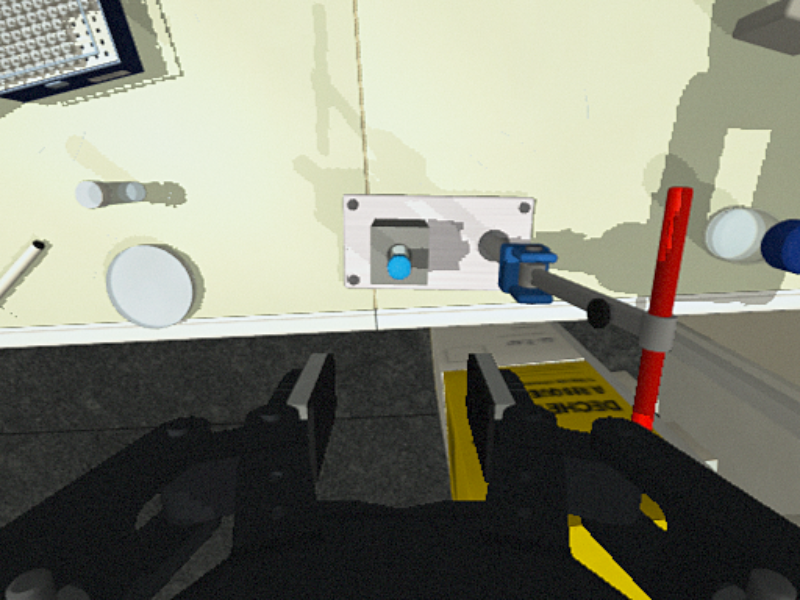

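The wrist view shows the tube cap free at (398,265) and the lever leaning back, with its handle at (660,330). That puts the lever at about 1.76 rad. The cap measures (433,-19,140), as expected. Next I'll descend and grip the cap.

Emit:
send_rows(commands="0 0 0 -0.002 0 0.06 0.5; 0 0 0 0 0 0.06 0.5; 0 0 0 0 0 0.06 0.5; 0 0 0 0 0 0.03 0.5; 0 0 0 0 0 0.019 0.5")

```text
t: 7.55
ee_pos: [432.5, -18.7, 110.6]
tool_rot: [-0.077, -3.138, -0.001]
contact_force: [0.4, 0.4, 0.1]
width: 42.4
grasp_force: 0.0
```

Emit:
send_rows(commands="0 0 0 0 0 0 0.5; 0 0 0 0 0 0 0; 0 0 0 0 0 0 0; 0 0 0 0 0 0 0; 0 0 0 0 0 0 0")

```text
t: 8.18
ee_pos: [434.6, -19.5, 113.3]
tool_rot: [0.079, 3.138, 0.0]
contact_force: [-0.2, 0.4, 6.4]
width: 17.0
grasp_force: 58.8
```

Emit:
send_rows(commands="0 0 0 0 0 -0.01 0; 0 0 0 0 0 -0.015 0; 0 0 0 0 0 -0.015 0; 0 0 0 0 0 -0.02 0; 0 0 0 0 0 0 0")

```text
t: 8.8
ee_pos: [434.5, -19.7, 173.5]
tool_rot: [0.079, 3.137, -0.0]
contact_force: [0.9, 0.6, 0.1]
width: 16.7
grasp_force: 58.5
```

Emit:
send_rows(commands="0 0 0 0 0 -0.02 0; 0 0 0 0 0 -0.03 0; 0 0 0 0 0 -0.03 0; 0 0 0 0 0 -0.03 0; 0 0 0 0 0 0 0")

```text
t: 9.43
ee_pos: [434.4, -19.6, 283.2]
tool_rot: [0.079, 3.137, -0.0]
contact_force: [0.0, -1.6, -1.1]
width: 16.9
grasp_force: 58.5
```

```bash
python3 - <<'E'
from h import *
o=manip.get_obs();print({k:np.round(o[k],3) for k in('t','joint_pos','ee_pos','tool_rot','width','contact_force')})
print(R.from_rotvec(o['tool_rot']).as_matrix().round(3))
a=cap('wrist');b=cap('scene')
im=np.hstack([cv2.resize(a['image'],(400,300)),cv2.resize(b['image'][100:250,180:380],(400,300))])
cv2.imwrite('pics/e.png',im[:,:,::-1])
E
```

```text
{'t': np.float64(9.425), 'joint_pos': array([-0.072,  0.061,  1.764,  0.   ,  1.313, -1.592]), 'ee_pos': array([434.364, -19.649, 283.249]), 'tool_rot': array([ 0.079,  3.137, -0.   ]), 'width': np.float64(16.879), 'contact_force': array([ 0.032, -1.562, -1.131])}
[[-0.999  0.05   0.004]
 [ 0.05   0.999 -0.   ]
 [-0.004 -0.    -1.   ]]
```

View pics/e.png

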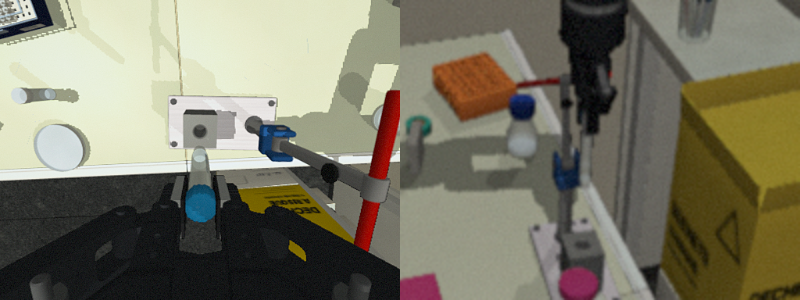

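The left half (wrist view) shows the tube held by its cap at (200,200) and the bore empty at (199,130). The right half shows the tube clear above the block. The foot is at about z = 192, so I can lean it now.

Emit:
send_rows(commands="0 -5 0 -0.008 0 0 0; 0 -7 0 -0.008 0 0 0; 0 -7 0 -0.008 0 0 0; 0 0 0 0 0 0 0")

```text
t: 10.02
ee_pos: [454.8, -20.6, 282.2]
tool_rot: [0.071, 2.814, -0.011]
contact_force: [0.1, -0.9, -0.6]
width: 16.6
grasp_force: 58.4
```

```bash
python3 - <<'E'
from h import *
o=manip.get_obs();print({k:np.round(o[k],3) for k in('t','joint_pos','ee_pos','tool_rot','width','contact_force')})
print(R.from_rotvec(o['tool_rot']).as_matrix().round(3))
W=pts(cap('top'));m=(W[...,0]>480)&(abs(W[...,1]+20)<130)&(W[...,2]>60);print(m.sum(),np.nanmin(W[m],0),np.nanmax(W[m],0))
E
```

```text
{'t': np.float64(10.025), 'joint_pos': array([-0.076, -0.064,  1.935,  0.011,  0.945, -1.601]), 'ee_pos': array([454.795, -20.593, 282.244]), 'tool_rot': array([ 0.071,  2.814, -0.011]), 'width': np.float64(16.612), 'contact_force': array([ 0.105, -0.929, -0.636])}
[[-0.946  0.051  0.32 ]
 [ 0.048  0.999 -0.016]
 [-0.321  0.    -0.947]]
92 [480.00923972 -25.11801546  60.00075891] [1024.87717552  101.12114036  286.65225446]
```

Emit:
send_rows(commands="0 -7 0 -0.008 0 -0.005 0; 0 -7 0 -0.008 0 -0.005 0; 0 -7 0 -0.008 0 -0.005 0; 0 -5 0 -0.006 0 0 0; 0 0 0 0 0 0 0")

```text
t: 10.7
ee_pos: [476.0, -21.7, 310.5]
tool_rot: [0.06, 2.36, -0.024]
contact_force: [0.2, 0.4, -0.2]
width: 16.7
grasp_force: 58.5
```

Emit:
send_rows(commands="0 0 0 0 0 0 0; 0 0 0 0 0 0 0; 0 0 0 0 0 0 0; 0 0 0 0 0 0 0")

```text
t: 11.2
ee_pos: [477.0, -21.7, 312.2]
tool_rot: [0.059, 2.356, -0.024]
contact_force: [0.2, -0.8, 0.3]
width: 16.9
grasp_force: 58.5
```

```bash
python3 - <<'E'
from h import *
o=manip.get_obs();print({k:np.round(o[k],3) for k in('t','joint_pos','dq','ee_pos','tool_rot','width','contact_force')})
M=R.from_rotvec(o['tool_rot']).as_matrix();print(M.round(3),np.degrees(np.arccos(-M[2,2])))
print('foot',o['ee_pos']+M[:,2]*(113-22))
a=cap('wrist');b=cap('scene')
im=np.hstack([cv2.resize(a['image'],(400,300)),cv2.resize(b['image'][100:250,180:380],(400,300))])
cv2.imwrite('pics/f.png',im[:,:,::-1])
c=cap('top');W=pts(c);hsv=cv2.cvtColor(c['image'],cv2.COLOR_RGB2HSV)
red=((hsv[...,0]<8)|(hsv[...,0]>172))&(hsv[...,1]>130)&(abs(W[...,1])<200)&(W[...,0]>300)
print('handle',np.nanmedian(W[red],0))
E
```

```text
{'t': np.float64(11.2), 'joint_pos': array([-0.087, -0.211,  2.171,  0.067,  0.397, -1.658]), 'dq': array([ 0.001, -0.004,  0.003, -0.   , -0.002, -0.002]), 'ee_pos': array([476.974, -21.737, 312.223]), 'tool_rot': array([ 0.059,  2.356, -0.024]), 'width': np.float64(16.881), 'contact_force': array([ 0.168, -0.778,  0.349])}
[[-0.706  0.05   0.706]
 [ 0.036  0.999 -0.036]
 [-0.707  0.    -0.707]] 44.98616509603214
foot [541.22405387 -24.97387412 247.86035304]
handle [443.25026921  99.27429412 281.26620267]
```

View pics/f.png

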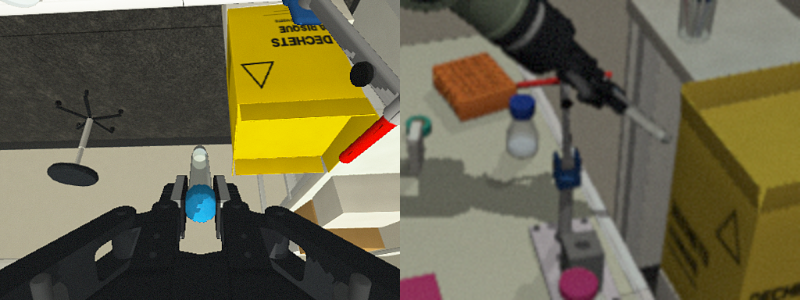

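The left half shows the tube held in line with the fingers, from cap (200,205) to foot (200,150). The right half shows it slanted in free air at (640,120). The slant is 45.0°, the foot is at z = 248, and the lever is still leaning back, with its handle at y = 99. I'm handing the job in.

```bash
python3 -c "
from station import manip
print(manip.close_job())"
```

```text
the job is handed in; nothing more can be done
None
```

The job is handed in: the lever leans back at about 1.76 rad, and the tube was drawn straight up, then leaned to a measured 45°. It is held still with its foot about 248 mm above worktop height, though about 40 mm past the bench's far edge; I saw no contact with the bottle, vial or dish, but did not re-measure their positions.

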